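# Shut the parts carton and open the jug's push-and-turn cap

### The arm

A 6-joint arm with a two-finger parallel gripper is mounted at the origin on the work surface. World frame = base frame: x ahead of the robot, y to its left, z up, the work surface at z = 0. Lengths are in m, angles in rad, forces in N, time in s.
With the tool pointing down it reaches from about 0.35 to 1 m from the base axis. Payload 7.1 kg.
Tool frame: the origin (TCP) lies at the very end of the fingers, on their centre line; the grasp point (between the pads) lies 19 mm behind it; z points along the fingers, y is the line along which they close (so a half turn about z gives the same grasp; the last joint's range is limited). The gripper opens to 85 mm and grips with 20 to 120 N. Pads are 22 mm wide; open, the fingers measure 114 mm over their backs; the gripper's body (76 mm by 85 mm) begins 54 mm behind the grasp point. The pads swing forward as they close: fully open they stand 13 mm farther back than shut.
Start: joints at [1.226, 0.423, 1.63, -0, 1.089, -0.019], TCP at [0.2, 0.592, 0.231] pointing down, gripper open.
Joint ranges: [-3, 3], [-0.9, 2.11], [0.09, 2.58], [-1.31, 4.45], [0.11, 2.69], [-2.54, 2.54]. Speed limits (rad/s): [2.39, 2.39, 3.01, 3.14, 3.14, 3.14].

### API

Orientations are given as a rotation vector (axis times angle).
In Python, from workcell import ctrl gives the robot as it stands.
- The arm moves only by the tool servo_tool, never from a script. Its argument "series" is text: rows parted by semicolons, each of 7 numbers parted by spaces: the turn, a rotation vector about the world's x, y, z in rad, then the shift along the world's x, y, z in cm, then the closure, from -1 (fully open) to 1 (shut), so that 0 is half open. A call has 1 to 20 rows; each row is the pose to reach, as a shift and turn from the pose commanded when the call began; what a row does not reach only later rows make up. A row lasts 1/10 s, in which the tool goes at most 50 mm and 8.59 degrees, less where a joint would pass 70% of its speed; a pose out of reach is approached as far as the arm can. A call with a gripper value outside its range is refused whole. The fingers move at their own pace and stop on an object; "newtons" is the grip in N (left out, the last holds). Time passes only in rows, so rows that repeat a pose let the fingers close. It gives the time, the measured TCP pose, the force, the opening and the grip force at its end, in the units of the state.
- ctrl.get_obs(): the state, without advancing time (a new reading comes with each control period).
- ctrl.camera(name): name is "side" or "top"; returns a dict with "image" (480x640x3 uint8, blue, green, red), "vertical_fov" (degrees; the focal length in pixels is half the picture's height over the tangent of half this angle, whatever the lens; pixels are square), "cx", "cy" (the principal point, pixels), "D" ([k1, k2, p1, p2, k3] as OpenCV has them; the pictures are not rectified), "R" (3x3) and "t" (3): a world point X has camera coordinates R X + t. Camera axes: x right, y down, z forward; pixel columns grow to the right and rows downward; lengths in m; the calibration is good to about 2 mm. A picture is of the moment at which its call begins. There is no depth.
- ctrl.job_done(): hands the job in; it is judged then, once.
The state is a dict: "time": time; "qpos": joint angles; "qvel": joint speeds; "tau": joint torques, N m; "ee_pos": TCP position; "tool_rot": TCP orientation; "force": force on the tool from outside, world axes, zero at the start; "wrist_torque": the same for the moment, N m; "finger_gap": finger opening in m; "finger_force": force on a finger pad.
Only numpy, scipy, OpenCV 4.12 (cv2) and the standard library are available. Lean on these libraries where they do the work, as an engineer would, in place of code of your own. Each camera call takes 0.05 s, during which the arm holds its last target. There are 200 camera calls.

### The job

Before the cleaner is opened, swing the flap of the parts carton shut and press it down until its tab drops in behind the front rim and it stays shut by itself, then take your hand off it. Then press the red safety cap of the white jug down, twist it anticlockwise while it is down until it is free, and lift it off. Finish while holding the cap in the gripper, upright and still, straight above the jug's neck and at least 4 cm clear of it; leave the other things on the bench where they are.

Things in the scene. Friction and masses are not known exactly. Their poses are not given: they have to be found in the camera images.
- jug: White cleaner jug, body 90 (x) x 120 (y) x 144 tall, side grip on its +y side, blue labels on its x faces; clamped in a dark steel cradle fixed to the bench, so it cannot move. Origin: centre of the cradle's underside on the bench, on the neck's axis; z up. Its shoulder slopes up to the neck from 144 to 168 above the origin.
- jug_neck (a point): Centre of the neck's top, 214 above the jug's origin; axes as the jug's. The neck is upright, 33 across, with a 42 mm ring 170 to 174 above the jug's origin, below the cap. A spring plunger (22 across) in the neck pushes the cap up and stands 12 out of the neck once the cap is off.
- cap: Red round push-and-turn cap, 54 across, 34 tall, 30-60 g, white line on top along its +x; grip its side from above at any yaw. Origin: centre of its underside; z up. Starts locked 196 above the jug's origin, x along the jug's x: it will not turn or lift unless pressed.
- cap_top (a point): Centre of the cap's top face, 34 above its underside; axes as the cap's. Pressed down 4 mm or more (stop at 6; spring 5 N at first, 10 N fully down) the cap turns easily anticlockwise seen from above, to a stop near 77 degrees. Between 55 and 75 degrees from locked (65 best) its lugs are in their slots and it lifts straight off. 1.5 mm play around the neck.
- carton: Cardboard parts carton fixed to the bench, open on top, 130 (x) x 150 (y) x 110 tall, walls 5. Origin: centre of its underside, z up. The flap is hinged on the top of its -x wall; the +x wall is the front rim.
- flap (a joint): Angle (rad) of the carton's flap: 0 flat shut (hard stop), 1.57 upright, more leans out past the -x wall (limit 2.1). Stays put when wide open but springs back up if only laid down. Near 0.18 the springy tab on its free edge meets a lip inside the front rim; pushing the free edge down (5 to 10 N) all the way to 0 takes it past, and it catches and keeps the flap at about 0.04.
- flap_hinge (a point): Middle of the hinge line: 110 above the carton's origin, 62.5 towards its -x; the hinge runs along the carton's y. The frame turns with the flap: x to the free edge, z out of the outer face (up when shut). The flap is cardboard with a yellow stripe, 117 long, 146 wide, 4 thick (0 to 4 in z).
- flap_edge (a point): Middle of the flap's free edge, level with its outer face, 120 from the hinge line; axes as the hinge point. A white tab, 110 wide and 25 deep, hangs from this edge towards the inside (down when shut).
- filter: Bystander, loose: blue oil filter canister with a dark rim, 72 across, 77 tall, upright. Origin: centre of its underside. To be left alone.
- tape: Bystander, loose: yellow ring of tape lying flat, 90 across, 24 tall. Origin: centre of its underside. To be left alone.
- plugbox: Bystander, loose: orange part box, 60 x 90 x 35. Origin: centre of its underside. To be left alone.
- spray: Bystander, loose: green spray can, 60 across, 170 tall, upright. Origin: centre of its underside. To be left alone.
- wrench: Bystander, loose: steel wrench lying flat. Origin: near the middle of its length, on its underside. To be left alone.
- impeller: Bystander, loose: black six-vane rubber pump impeller with a brass hub, 70 across, 22 tall. Origin: centre of its underside. To be left alone.
- gasketbox: Bystander, loose: blue part box with a pale label, 100 x 70 x 30. Origin: centre of its underside. To be left alone.
Mind the look-alikes: they are no part of the job. Several things have the shape of the cap; the one meant has the colours described above.

How it is judged:
On the way, in this order (a step that is already met when the one before it is completed fails the run):
1. the carton's flap is shut, its tab caught, and the robot no longer touches the carton (value of joint flap below 0.1 rad and contact force between carton and the fingers below 0.3 N and contact force between carton and the arm below 0.3 N), for 0.3 s.
2. the cap is pressed down at least 3.5 mm on the jug (z of cap in the frame of jug below 0.1925 m), for 0.1 s.
3. the cap is turned at least 49 degrees from locked, on the neck (angle between the x axis of cap and the x axis of jug, either way round above 0.85 rad and z of cap in the frame of jug below 0.21 m), for 0.1 s.
At the end, for the whole second after the job is handed in: Flap below 0.1 rad; cap gripped by the fingers, not touching the jug, its underside at least 31 mm above the neck's top (and under 236 mm), within 40 mm of the neck's axis, tilted under 20 degrees, at rest (value of joint flap below 0.1 rad and z of cap in the frame of jug between 0.245 and 0.45 m and horizontal distance between cap and jug below 0.04 m and angle between cap's own z axis and vertical below 0.35 rad and contact force between cap and the fingers above 1 N and contact force between cap and jug below 0.1 N and linear speed of cap below 0.03 m/s and angular speed of cap below 0.3 rad/s); the arm keeps its last pose, push and grip.
It fails at once if a bystander is moved more than 3 cm (distance of any of filter, tape, plugbox, spray, wrench, impeller, gasketbox from where it was at the start of the episode above 0.03 m).
It also fails if it takes over 64 s, if anything falls off the work surface, if the arm or the gripper's body presses on something with over 40 N, if the wrist force passes 120 N, or if a joint passes its speed limit or range.

## Working session

There is one attempt and no reset: what is moved stays moved. The work goes in short steps, Python scripts to look and compute and a tool call to move; the robot and the scene stay as the last step left them, time stands still between calls to the robot, and variables do not carry over. Pictures are saved under pics/ and viewed, at most 10 in all, crops included, and the job is handed in when it is done.

Besides the shell and the picture viewer there is one more tool, called as name(argument=value, ...) on one line, values as JSON. servo_tool: Moves the arm, as the interface text tells. Its arguments: {"type":"object","properties":{"series":{"type":"string"},"newtons":{"type":"number"}},"required":["series"]}

```bash
mkdir -p pics; ls; cat > h.py <<'E'
import cv2,numpy as np
from workcell import ctrl
def shot(n,f):
    c=ctrl.camera(n); cv2.imwrite(f,c["image"]); np.save(f+'.npy',c,allow_pickle=True); return c
def load(f): return np.load(f+'.npy',allow_pickle=True).item()
def K(c):
    f=240/np.tan(np.radians(c["vertical_fov"])/2); return np.array([[f,0,c["cx"]],[0,f,c["cy"]],[0,0,1.]])
def ray(c,uv):
    p=cv2.undistortPoints(np.array([[uv]],float),K(c),np.array(c["D"],float))[0,0]
    R=np.array(c["R"]);return -R.T@np.array(c["t"]),R.T@np.array([p[0],p[1],1])
def onz(c,uv,z):
    o,d=ray(c,uv); return o+d*(z-o[2])/d[2]
def proj(c,X):
    R=np.array(c["R"]);return cv2.projectPoints(np.array(X,float).reshape(-1,1,3),cv2.Rodrigues(R)[0],np.array(c["t"],float),K(c),np.array(c["D"],float))[0][:,0]
E
python3 - <<'E'
from h import *
for n in("top","side"):
    c=shot(n,f"pics/{n}0.png"); print(n,-np.array(c["R"]).T@c["t"],np.array(c["R"])[2],c["vertical_fov"])
print(ctrl.get_obs())
E
```

```text
pics
top [ 0.49252969 -0.0285959   1.23696812] [ 0.05544183 -0.01485602 -0.99835139] 53.97245341312646
side [ 0.12493753 -0.54744402  1.02499927] [ 0.40473408  0.46828794 -0.78542774] 53.98905650277993
{'time': 0.1, 'qpos': array([ 1.22604413e+00,  4.23788494e-01,  1.63059822e+00,  8.43450111e-06,
        1.08861653e+00, -1.90223480e-02]), 'qvel': array([-0.00126186, -0.00263097, -0.00371712,  0.00155301,  0.00050131,
        0.00034472]), 'tau': array([-7.02953494e-04, -5.58422971e+01, -2.82446301e+01, -4.11136853e-05,
        2.91729215e-03,  6.12478857e-05]), 'ee_pos': array([0.19982052, 0.59167691, 0.23061443]), 'tool_rot': array([-5.09359684e-01, -3.09975855e+00,  2.17689661e-03]), 'force': array([-0.27948628,  0.4916436 , -0.05041047]), 'wrist_torque': array([ 0.01555625, -0.00875561, -0.00909696]), 'finger_force': 0.0, 'finger_gap': 0.08547321637982644}
```

View pics/top0.png

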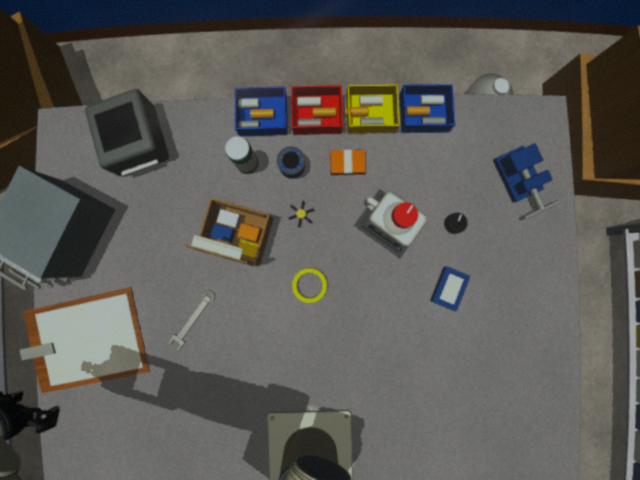

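View pics/side0.png

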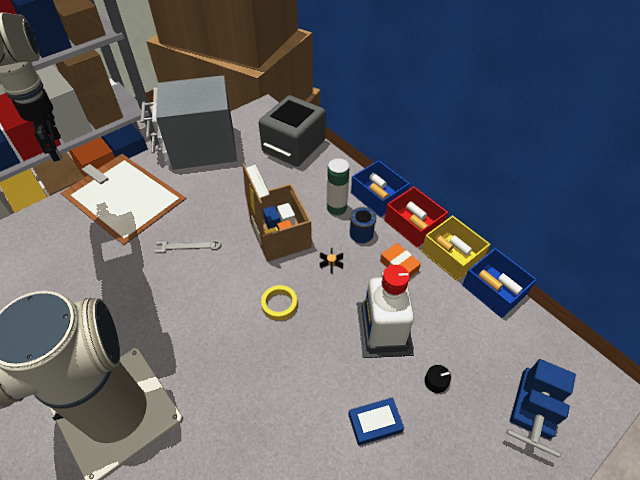

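The top view shows the carton at (237,233), with its white tab over the near wall at (217,248). The red cap on the white jug is at (405,213). The look-alike is the black cap with a white line at (456,222), loose on the bench. The red one fits, since it is red and sits on the white jug. I'll confirm it in an enlarged crop.

```bash
python3 - <<'E'
from h import *
t=load("pics/top0.png");s=load("pics/side0.png")
a=cv2.resize(t["image"][185:275,175:285],None,fx=3.6,fy=3.6,interpolation=cv2.INTER_CUBIC)
b=cv2.resize(t["image"][180:270,350:460],None,fx=3.6,fy=3.6,interpolation=cv2.INTER_CUBIC)
d=cv2.resize(s["image"][155:265,235:330],None,fx=2.5,fy=2.5,interpolation=cv2.INTER_CUBIC)
e=cv2.resize(s["image"][255:365,345:425],None,fx=2.5,fy=2.5,interpolation=cv2.INTER_CUBIC)
o=np.zeros((600,796,3),np.uint8)
o[:324,:396]=a;o[:324,400:796]=b;o[325:600,:d.shape[1]]=d[:275];o[325:600,400:400+e.shape[1]]=e[:275]
cv2.imwrite("pics/crop1.png",o)
# cap
for n,c in(("top",t),("side",s)):
    h=cv2.cvtColor(c["image"],cv2.COLOR_BGR2HSV)
    m=((h[...,0]<8)|(h[...,0]>172))&(h[...,1]>170)&(h[...,2]>90)
    m[:180]=0
    k,l,st,ce=cv2.connectedComponentsWithStats(m.astype(np.uint8))
    for i in range(1,k):
        if st[i,4]>60: print(n,st[i],ce[i],onz(c,ce[i],.22))
E
```

```text
top [393 203  25  24 423] [404.39716312 214.99763593] [ 0.59491897 -0.224962    0.22      ]
side [387 187  61  45 517] [413.27466151 209.81818182] [ 0.76499425 -0.11864201  0.22      ]
side [414 199  26  19 122] [427.68852459 208.95901639] [ 0.79311868 -0.13823098  0.22      ]
side [385 208  39  39 439] [403.44419134 228.15034169] [ 0.7068611  -0.14303151  0.22      ]
side [383 265  27  30 563] [395.3268206  278.44049734] [ 0.59533298 -0.22755503  0.22      ]
```

View pics/crop1.png

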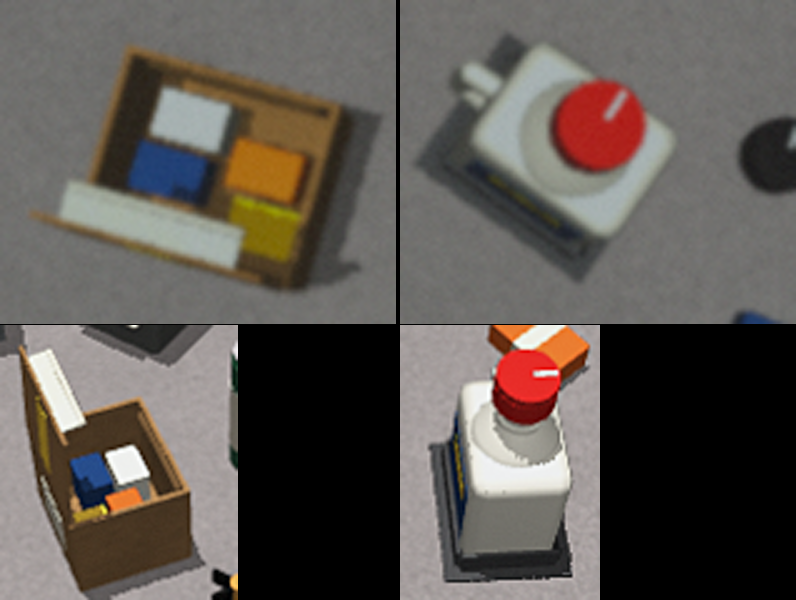

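The crop confirms the red cap with a white line on the jug's neck at top px (404,215). The flap is standing roughly upright on the near-left wall, with its free edge from (184,245) to (247,263). The carton's far rim corners are at (211,198) and (270,214).

```bash
python3 - <<'E'
from h import *
t=load("pics/top0.png");s=load("pics/side0.png")
T=lambda x,y:(175+x/3.6,185+y/3.6)
S=lambda x,y:(235+x/2.5,155+(y-325)/2.5)
pp=onz(t,T(130,47),.11);pm=onz(t,T(343,105),.11);mm=onz(t,T(290,285),.11)
print("px+y",pp,"px-y",pm,"mx-y",mm,np.linalg.norm(pp-pm),np.linalg.norm(pm-mm))
for z in(.11,): print("side +x+y",onz(s,S(137,398),z),"+x-y",onz(s,S(190,490),z))
def tri(a,b):
    o1,d1=ray(t,a);o2,d2=ray(s,b)
    k=np.linalg.lstsq(np.c_[d1,-d2],o2-o1,rcond=None)[0];p=o1+d1*k[0];q=o2+d2*k[1]
    return (p+q)/2,np.linalg.norm(p-q)
e1=tri(T(32,215),S(22,350));e2=tri(T(258,281),S(65,443));print("edge +y",e1,"edge -y",e2)
yd=(pp-pm)/np.linalg.norm(pp-pm); xd=np.array([yd[1],-yd[0],0]); 
yaw=np.arctan2(xd[1],xd[0]); c=(pp+pm)/2-.065*xd; c[2]=0
print("carton",c,"yaw",yaw,xd)
H=c-.0625*xd+[0,0,.11]
v=(e1[0]+e2[0])/2-H; print("hinge",H,"flap",np.arctan2(v[2],v@xd),np.hypot(v[2],v@xd))
# jug line
cap=(np.array([.5949,-.2250,.22])+[.5953,-.2276,.22])/2
a=onz(t,(350+607/3.6,180+118/3.6),.23);b=onz(t,(350+624/3.6,180+93/3.6),.23);d=b-a
print("line yaw",np.arctan2(d[1],d[0]))
for n,c_ in(("t",t),("s",s)): print(proj(c_,[.595,-.2262,.23]))
# bystander: spray, impeller
print("imp",onz(t,(301,213),.02),"spraytop",onz(t,(236,147),.17),"tape",onz(t,(310,286),.02))
E
```

```text
px+y [0.65902685 0.21997158 0.11      ] px-y [0.6159529  0.07716037 0.11      ] mx-y [0.49688244 0.11485385 0.11      ] 0.14916570197855558 0.12489424354568576
side +x+y [0.65919684 0.2228726  0.11      ] +x-y [0.61955178 0.08122333 0.11      ]
edge +y (array([0.5434821 , 0.25438815, 0.22519019]), np.float64(0.0033479949560519693)) edge -y (array([0.50043867, 0.11767619, 0.23061275]), np.float64(0.0028820654991858078))
carton [0.57525889 0.16733575 0.        ] yaw -0.292937437053945 [ 0.95739978 -0.28876577  0.        ]
hinge [0.5154214  0.18538361 0.11      ] flap 1.519331540365478 0.1180577811854473
line yaw -0.6645827664958214
[[405.82849339 214.46353133]]
[[395.36871497 275.36119249]]
imp [0.62677956 0.00581729 0.02      ] spraytop [0.76744201 0.14819627 0.17      ] tape [ 0.43751592 -0.01277484  0.02      ]
```

servo_tool(series="0 0 0 2.5 -4.5 0 1; 0 0 0 5 -9 0 1; 0 0 0 7.5 -13.5 0 1; 0 0 0 10 -18 0 1; 0 0 0 12.5 -22.5 0 1; 0 0 0 15 -27 0 1; 0 0 0 18 -30 0 1; 0 0 0 21 -33 -1 1; 0 0 0 23.5 -36 -2 1; 0 0 0 25.8 -38.9 -3.1 1; 0 0 0 25.8 -38.9 -3.1 1; 0 0 0 25.8 -38.9 -3.1 1; 0 0 0 25.8 -38.9 -3.1 1", newtons=30)

```text
time: 1.4
ee_pos: [0.4576, 0.2036, 0.2004]
tool_rot: [-0.509, -3.1, -0.0]
force: [0.2, -0.1, 0.4]
finger_gap: 0.0
finger_force: 0.0
```

```bash
python3 - <<'E'
from h import *
o=ctrl.get_obs();print(o["time"],o["ee_pos"],o["tool_rot"],o["force"])
t=shot("top","pics/top1.png");s=shot("side","pics/side1.png")
a=cv2.resize(t["image"][180:300,170:300],None,fx=3,fy=3)
b=cv2.resize(s["image"][130:270,200:330],None,fx=3,fy=3)
o=np.zeros((420,790,3),np.uint8);o[:360,:390]=a;o[:,400:790]=b;cv2.imwrite("pics/crop2.png",o)
E
```

```text
1.4 [0.45756451 0.20356351 0.20035801] [-5.08945250e-01 -3.09973984e+00 -5.45947108e-05] [ 0.2337417  -0.11044251  0.40814992]
```

View pics/crop2.png

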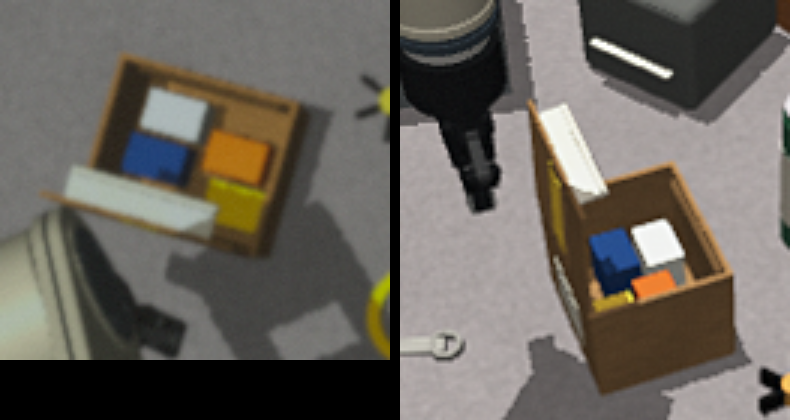

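servo_tool(series="0 0 0 2.2 -0.7 0 1; 0 0 0 4.3 -1.3 0 1; 0 0 0 5.4 -1.6 -0.1 1; 0 0 0 6.5 -2.0 -0.2 1; 0 0 0 7.6 -2.3 -0.6 1; 0 0 0 8.7 -2.6 -1 1; 0 0 0 9.8 -3 -1.5 1; 0 0 0 10.8 -3.3 -2 1; 0 0 0 11.8 -3.6 -2.8 1; 0 0 0 12.8 -3.9 -3.65 1; 0 0 0 13.6 -4.1 -4.8 1; 0 0 0 14.3 -4.3 -5.9 1; 0 0 0 14.3 -4.3 -5.9 1")

```text
time: 2.8
ee_pos: [0.6008, 0.1596, 0.1391]
tool_rot: [-0.51, -3.098, 0.002]
force: [-0.0, 0.5, 0.0]
finger_gap: -0.0
finger_force: 0.0
```

```bash
python3 - <<'E'
from h import *
t=shot("top","pics/top2.png");s=shot("side","pics/side2.png")
a=cv2.resize(t["image"][180:300,170:300],None,fx=3,fy=3)
b=cv2.resize(s["image"][130:270,200:330],None,fx=3,fy=3)
o=np.zeros((420,790,3),np.uint8);o[:360,:390]=a;o[:,400:790]=b;cv2.imwrite("pics/crop3.png",o)
E
```

```text
(no output)
```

View pics/crop3.png

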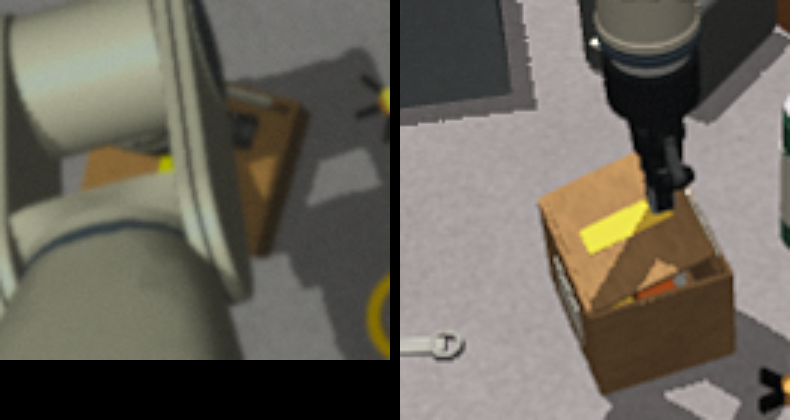

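The flap is almost shut, with the fingertip on its middle near the free edge. I'll press it down now.

servo_tool(series="0 0 0 0.3 -0.1 -0.7 1; 0 0 0 0.6 -0.2 -1.4 1; 0 0 0 0.8 -0.2 -2 1; 0 0 0 0.8 -0.2 -2.4 1; 0 0 0 0.8 -0.2 -2.6 1; 0 0 0 0.8 -0.2 -2.6 1")

```text
time: 3.5
ee_pos: [0.6089, 0.1581, 0.1149]
tool_rot: [-0.509, -3.1, 0.0]
force: [-0.0, 0.3, -0.3]
finger_gap: 0.0001
finger_force: 0.0
```

servo_tool(series="0 0 0 0 0 -0.2 1; 0 0 0 0 0 -0.4 1; 0 0 0 0 0 -0.4 1; 0 0 0 0 0 -0.4 1")

```text
time: 3.9
ee_pos: [0.6093, 0.1582, 0.1138]
tool_rot: [0.509, 3.099, 0.001]
force: [-6.4, -1.1, 18.6]
finger_gap: 0.0002
finger_force: 9.3
```

servo_tool(series="0 0 0 0 0 1.5 1; 0 0 0 0 0 5 1; 0 0 0 0 0 10 1; 0 0 0 -1 -4 14 1; 0 0 0 -1 -9 18 0; 0 0 0 -1 -14 18 -1; 0 0 0 -1 -19 18 -1; 0 0 0 -1 -19 18 -1")

```text
time: 4.7
ee_pos: [0.5991, -0.0356, 0.2929]
tool_rot: [0.513, 3.097, -0.001]
force: [1.1, 0.1, -0.9]
finger_gap: 0.0584
finger_force: 0.0
```

```bash
python3 - <<'E'
from h import *
o=ctrl.get_obs();print(o["time"],o["ee_pos"],o["tool_rot"],o["force"],o["qpos"])
t=shot("top","pics/top3.png");s=shot("side","pics/side3.png")
a=cv2.resize(t["image"][180:300,170:300],None,fx=3,fy=3)
b=cv2.resize(s["image"][130:270,200:330],None,fx=3,fy=3)
o=np.zeros((420,790,3),np.uint8);o[:360,:390]=a;o[:,400:790]=b;cv2.imwrite("pics/crop4.png",o)
E
```

```text
4.7 [ 0.59906239 -0.03562611  0.29288011] [ 5.13412491e-01  3.09687299e+00 -1.21177667e-03] [ 1.12164053  0.13118885 -0.87114875] [-7.87395562e-02  3.22059016e-01  1.63072788e+00 -1.05558619e-03
  1.18643081e+00 -1.32056143e+00]
```

View pics/crop4.png

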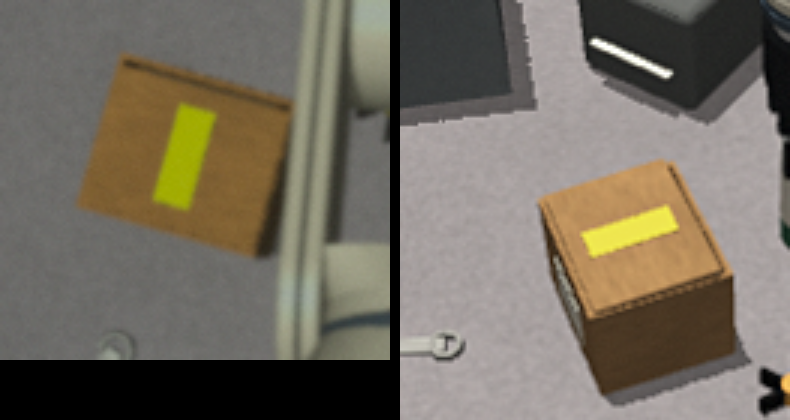

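The flap has caught and stays shut with the hand off it. Next I'll turn the wrist clockwise to leave range for the twist, and hover over the cap.

servo_tool(series="0 0 -0.14 0 -4 0 -1; 0 0 -0.28 0 -8 0 -1; 0 0 -0.42 0 -12 0 -1; 0 0 -0.56 0 -15 0 -1; 0 0 -0.7 -0.2 -17 0 -1; 0 0 -0.85 -0.4 -19 0 -1; 0 0 -1 -0.4 -19 0 -1; 0 0 -1 -0.4 -19 0 -1; 0 0 -1 -0.4 -19 0 -1; 0 0 -1 -0.4 -19 0 -1", newtons=60)

```text
time: 5.8
ee_pos: [0.5953, -0.2207, 0.2912]
tool_rot: [-1.928, -2.48, -0.0]
force: [0.9, 0.2, -1.0]
finger_gap: 0.0857
finger_force: 0.0
```

```bash
python3 - <<'E'
from h import *
o=ctrl.get_obs();print(o["time"],o["ee_pos"],o["tool_rot"],o["force"],o["qpos"])
s=shot("side","pics/side4.png")
cv2.imwrite("pics/crop5.png",cv2.resize(s["image"][170:370,310:460],None,fx=3,fy=3))
E
```

```text
5.8 [ 0.59526581 -0.22073841  0.29121986] [-1.92786136e+00 -2.48007413e+00 -1.56124148e-04] [ 0.92893844  0.19320342 -1.04660915] [-3.73940696e-01  3.78969415e-01  1.55177162e+00  2.07079780e-04
  1.21115741e+00 -6.23268979e-01]
```

View pics/crop5.png

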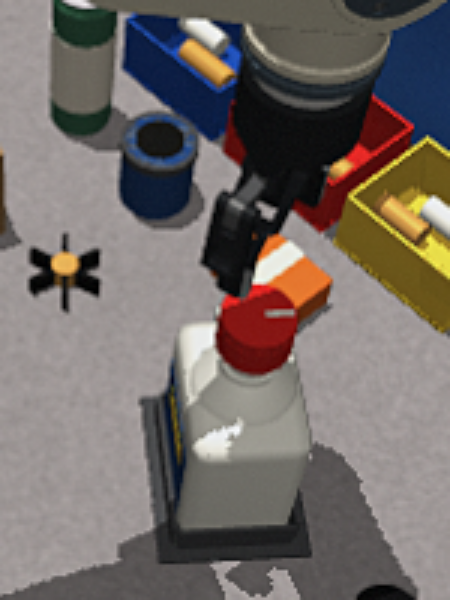

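The open hand is above the red cap, which is at crop px (256,325). I'll centre it, go down and grip.

servo_tool(series="0 0 0 0 -0.5 -2 -1; 0 0 0 0 -0.5 -4 -1; 0 0 0 0 -0.5 -6 -1; 0 0 0 0 -0.5 -8 -1; 0 0 0 0 -0.5 -9.3 -1; 0 0 0 0 -0.5 -9.3 -1; 0 0 0 0 -0.5 -9.3 -0.2; 0 0 0 0 -0.5 -9.3 0.2; 0 0 0 0 -0.5 -9.3 0.6; 0 0 0 0 -0.5 -9.3 1; 0 0 0 0 -0.5 -9.3 1; 0 0 0 0 -0.5 -9.3 1; 0 0 0 0 -0.5 -9.3 1; 0 0 0 0 -0.5 -9.3 1")

```text
time: 7.25
ee_pos: [0.5958, -0.2271, 0.1991]
tool_rot: [1.932, 2.475, 0.001]
force: [0.3, 1.2, 5.1]
finger_gap: 0.053
finger_force: 62.3
```

Gripped at a 53 mm gap, which fits the 54 mm cap. Now press down.

servo_tool(series="0 0 0 0 0 -0.2 1; 0 0 0 0 0 -0.4 1; 0 0 0 0 0 -0.6 1; 0 0 0 0 0 -0.7 1; 0 0 0 0 0 -0.7 1; 0 0 0 0 0 -0.7 1")

```text
time: 7.85
ee_pos: [0.5958, -0.2271, 0.194]
tool_rot: [1.932, 2.474, 0.001]
force: [-4.6, 2.3, 18.8]
finger_gap: 0.0527
finger_force: 63.7
```

servo_tool(series="0 0 0.12 0 0 0 1; 0 0 0.24 0 0 0 1; 0 0 0.36 0 0 0 1; 0 0 0.48 0 0 0 1; 0 0 0.6 0 0 0 1; 0 0 0.72 0 0 0 1; 0 0 0.84 0 0 0 1; 0 0 0.96 0 0 0 1; 0 0 1.06 0 0 0 1; 0 0 1.13 0 0 0 1; 0 0 1.13 0 0 0 1; 0 0 1.13 0 0 0 1; 0 0 1.13 0 0 0 1")

```text
time: 9.15
ee_pos: [0.5972, -0.2272, 0.1941]
tool_rot: [0.306, 3.121, -0.001]
force: [0.9, 3.0, 14.3]
finger_gap: 0.0524
finger_force: 63.3
```

```bash
python3 - <<'E'
from h import *
o=ctrl.get_obs();print(o["time"],o["ee_pos"],o["tool_rot"],o["force"],o["wrist_torque"],o["qpos"])
s=shot("side","pics/side5.png")
cv2.imwrite("pics/crop6.png",cv2.resize(s["image"][230:350,340:450],None,fx=4,fy=4,interpolation=cv2.INTER_CUBIC))
E
```

```text
9.15 [ 0.59724677 -0.22719786  0.19405621] [ 3.06363788e-01  3.12090536e+00 -1.29315355e-03] [ 0.9429589   3.04629041 14.30375911] [ 0.50254613 -0.13708072  0.12729732] [-3.82507340e-01  4.82730641e-01  1.62893484e+00  9.42531410e-04
  1.02423860e+00 -1.75808820e+00]
```

View pics/crop6.png

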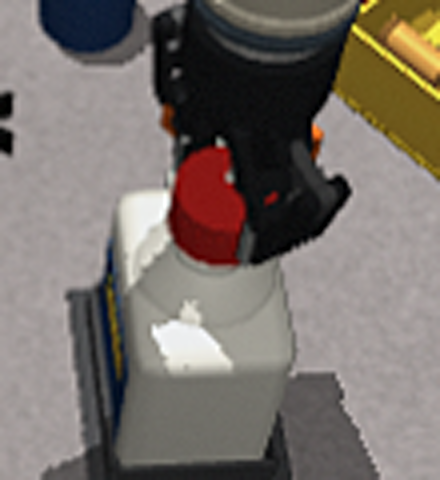

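The hand has turned 65° with the cap still down in its grip. The torque is low, so it doesn't look jammed. I'll lift gently and watch the force.

servo_tool(series="0 0 0 0 0 0.4 1; 0 0 0 0 0 0.8 1; 0 0 0 0 0 1.2 1; 0 0 0 0 0 1.6 1; 0 0 0 0 0 1.6 1")

```text
time: 9.7
ee_pos: [0.5954, -0.2266, 0.2075]
tool_rot: [0.307, 3.126, 0.001]
force: [3.9, 3.1, 2.8]
finger_gap: 0.0528
finger_force: 63.7
```

servo_tool(series="0 0 0 0 0 1 1; 0 0 0 0 0 2 1; 0 0 0 0 0 3 1; 0 0 0 0 0 4 1; 0 0 0 0 0 5 1; 0 0 0 0 0 6 1; 0 0 0 0 0 7 1; 0 0 0 0 0 8 1; 0 0 0 0 0 8.5 1; 0 0 0 0 0 8.5 1; 0 0 0 0 0 8.5 1; 0 0 0 0 0 8.5 1; 0 0 0 0 0 8.5 1")

```text
time: 11.0
ee_pos: [0.5948, -0.2268, 0.2917]
tool_rot: [-0.307, -3.126, -0.0]
force: [0.1, -0.2, -0.3]
finger_gap: 0.0527
finger_force: 64.8
```

```bash
python3 - <<'E'
from h import *
o=ctrl.get_obs();print(o["time"],o["ee_pos"],o["force"],o["finger_force"],np.abs(o["qvel"]).max())
s=shot("side","pics/side6.png")
cv2.imwrite("pics/crop7.png",cv2.resize(s["image"][130:370,230:450],None,fx=2.5,fy=2.5,interpolation=cv2.INTER_CUBIC))
E
```

```text
11.0 [ 0.59475792 -0.22676799  0.29172172] [ 0.10475035 -0.21110238 -0.29613796] 64.81946624815464 0.0021442769081946467
```

View pics/crop7.png

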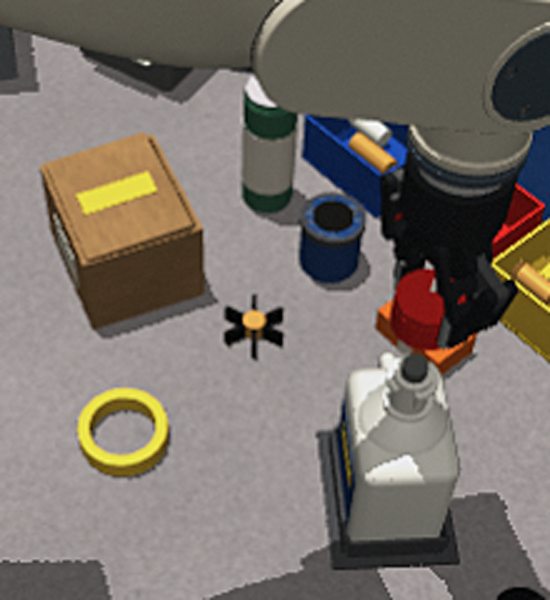

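The cap is off and gripped at (420,310) in the crop. The bare neck and plunger are below it, the flap is still shut, and the arm is at rest. I'm handing the job in.

```bash
python3 -c "
from workcell import ctrl
print(ctrl.job_done())"
```

```text
the job is handed in; nothing more can be done
None
```

The carton's flap is shut and caught, and the red cap is off and held upright and still, about 7 cm above the jug's neck; the job was handed in at about 11 s, and no verdict came back.

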